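# Close and lock the vacuum pump's filter cover

## Task

The vacuum pump's filter has just been changed and its hinged cover still stands ajar. With the fingertips only, press the cover fully shut without slamming it or lifting it further open, then set a fingertip in the slot of its quarter-turn latch and turn it clockwise to its stop, so that the cover is locked. Leave the old filter standing on the pump and everything else on the bench where it is.

Things in the scene. Friction and masses are not known exactly. Their poses are not given: they have to be found in the camera images.
- pump: White bench vacuum pump, fixed: 240 (x) x 335 (y) x 160 mm high, dark blue finned end on its -y side. Origin: centre of the underside; x points to the cover's hinge, away from the operator, y to the operator's left, z up. The square filter cover covers its top where y > -55 mm; the rest is a fixed deck with a round vacuum gauge (16 mm high) at the rear.
- cover (a joint): Hinge of the filter cover, rad: 0 = fully shut, flat on the gasket; grows as the free edge, on the operator's side, rises. Starts between 0.35 and 0.6. The hinge is stiff: the cover stays at any angle where it is left; about 3 to 5 N straight down near the free edge moves it.
- cover_hinge (a point): Middle of the cover's hinge line, at the underside of the cover, 160 mm above the bench; in the pump's frame at x 100, y 45 mm. Axes of the cover (they tilt with it): y along the hinge line, -x to the free edge 198 mm away, z the normal of its outer face. The cover is a light grey plate 6 mm thick and 198 mm wide.
- cover_edge (a point): A good place to press the cover down: on its outer face, 165 mm from the hinge line (33 mm from the free edge), 75 mm left of its middle (24 mm from its left edge). Axes as the cover's. The bare plate here is about 53 mm wide, between the latch's cup and the left edge.
- latch (a joint): Turn of the quarter-turn latch, rad: 0 = open (slot parallel to the hinge line), 1.571 = locked, at its stop (slot points at the free edge). Grows clockwise seen from above. Starts between 0 and 0.3. Drag 0.12 N m; it stays where it is left. A cam lug under the cover then goes below a keeper in the front wall; unless the cover is fully down it fouls the keeper.
- latch_slot (a point): On the latch's axis, at the floor of its slot, 140 mm from the hinge line, 9 mm above the cover's underside. Turns with the latch: y along the slot, x across, z out of the cover. Black disc 75 mm across with a straight slot 30 mm wide, 14 mm deep, right across it, for the tips of shut fingers; it sits in a fixed grey cup, 92 mm outside, 79 mm inside, rim 18 mm above the cover's face.
- old_filter: Used filter cartridge, a tan pleated cylinder with grey end caps, 56 mm diameter, 63 mm high, standing loose on the fixed deck of the pump at the right of the cover, towards the front. Origin: centre of its underside. To be left alone.
- erlenmeyer: Conical glass flask, 84 mm base, 118 mm high, standing on the bench beside the pump. Origin: centre of the underside. To be left alone.
- filter_box: Empty cardboard box of the new filter, 65 x 65 x 95 mm high, on the bench beside the pump. Origin: centre of the underside. To be left alone.
- amber: Amber glass reagent bottle with black cap, 68 mm diameter, 145 mm high, on the bench beside the pump. Origin: centre of the underside. To be left alone.
- beaker: Small glass beaker, 66 mm rim diameter, 85 mm high, on the bench beside the pump. Origin: centre of the underside. To be left alone.
- jar: White plastic jar, 72 mm diameter, 60 mm high, on the bench between the pump and the robot. Origin: centre of the underside. To be left alone.
- spatula: Steel lab spoon, 170 mm long, lying on the bench between the pump and the robot. Origin: underside, at mid length. To be left alone.

How it is judged (in metres and radians):
On the way, in this order (a step that is already met when the one before it is completed fails the run):
1. the cover is pressed shut (value of joint cover below 0.03 rad), for 0.1 s.
2. the latch is turned to its stop (value of joint latch above 1.47 rad), for 0.1 s.
At the end, for the whole second after the job is handed in: The cover is shut (hinge within 0.03 rad of flat), the latch is turned to within 0.1 rad of its stop (beyond 1.47 rad), and the old filter (15 mm) and the other loose things (20 mm) are where they were, the old filter upright (value of joint cover below 0.03 rad and value of joint latch above 1.47 rad and distance of old_filter from where it was at the start of the episode below 0.015 m and angle between old_filter's own z axis and vertical below 0.1 rad and distance of each of erlenmeyer, filter_box, amber, beaker, jar, spatula from where it was at the start of the episode below 0.02 m); the robot touches nothing.
It fails at once if the cover is lifted further open (value of joint cover above 0.68 rad).
It fails at once if the cover is slammed (velocity of joint cover below -3.5 rad/s).
It fails at once if the old filter is moved or lifted (distance of old_filter from where it was at the start of the episode above 0.03 m).
It fails at once if another loose thing is moved or lifted (distance of any of erlenmeyer, filter_box, amber, beaker, jar, spatula from where it was at the start of the episode above 0.03 m).
It fails at once if the pump or its cover is pushed with the palm or arm instead of the fingers (contact force between the arm and pump above 5 N).
It also fails if it takes over 48 s, if anything falls off the work surface, if the arm or the gripper's body presses on something with over 40 N, if the wrist force passes 120 N, or if a joint passes its speed limit or range.

## Robot

A 6-joint arm with a two-finger parallel gripper is mounted at the origin on the work surface. World frame = base frame: x ahead of the robot, y to its left, z up, the work surface at z = 0. Lengths are in mm, angles in rad, forces in N, time in s.
With the tool pointing down it reaches from about 300 to 775 mm from the base axis. Payload 14.6 kg.
Tool frame: the origin (TCP) lies at the very end of the fingers, on their centre line; the grasp point (between the pads) lies 19 mm behind it; z points along the fingers, y is the line along which they close (so a half turn about z gives the same grasp; the last joint's range is limited). The gripper opens to 94 mm and grips with 3 to 60 N. Pads are 16 mm wide; open, the fingers measure 119 mm over their backs; the gripper's body (75 mm by 177 mm) begins 78 mm behind the grasp point.
Start: joints at [-1.328, 0.3, 1.521, -0, 1.321, -0.067], TCP at [167.67, -523.809, 205.446] pointing down, gripper open.
Joint ranges: [-3.03, 3.03], [-0.79, 2.21], [0.23, 2.52], [-1.04, 4.18], [0, 3.07], [-2.55, 2.55]. Speed limits (rad/s): [2.22, 2.22, 2.57, 3.14, 3.14, 3.14].

## Interface

Orientations are given as [roll, pitch, yaw] about the fixed x, y, z axes, in that order (R = Rz(yaw) Ry(pitch) Rx(roll)).
In Python, from cell import manip, eyes, ticket gives the robot as it stands. The module is installed in compiled form; this text tells all that it offers.
- The arm moves only by the tool arm_command, never from a script. Its argument "plan" is a list of rows, each a list of 5 numbers: the opening, from -1 (shut) to 1 (fully open), then the shift along the tool's x, y, z in m, then the turn about the tool's z in rad. In form: [[jaw, dx, dy, dz, roll], ...]. A call has 1 to 20 rows; each row shifts and turns the commanded pose from where the row before left it, along the tool's axes as they then stand; what a row does not reach is not made up. A row lasts 1/8 s, in which the tool goes at most 62.5 mm and 10.7 degrees, less where a joint would pass 70% of its speed; a pose out of reach is approached as far as the arm can. A call is refused whole if a number of a shift passes 0.0625 or a number of a turn 0.188, either way. A call with a gripper value outside its range is refused whole. The fingers move at their own pace and stop on an object; "newtons" is the grip in N (left out, the last holds). Time passes only in rows, so rows that do not move let the fingers close. It gives the time, the measured TCP pose, the force, the opening and the grip force at its end, in the units of the state.
- manip.read_state(): the state, without advancing time (a new reading comes with each control period).
- eyes.camera(name): name is "scene" or "side" or "wrist"; returns a dict with "img" (384x512x3 uint8, blue, green, red), "z_map" (384x512 float32, mm along the optical axis (not along the pixel's ray), 0 where there is no reading), "fx", "fy", "cx", "cy" (pixels), "dist" ([k1, k2, p1, p2, k3] as OpenCV has them; the pictures are not rectified), "eye" and "orientation" of the camera in the world. Camera axes: x right, y down, z forward; pixel columns grow to the right and rows downward; lengths in mm; the calibration is good to about 2 mm. A picture is of the moment at which its call begins.
- ticket.sign_off(): hands the job in; it is judged then, once.
The state is a dict: "clock": time; "joints": joint angles; "qd": joint speeds; "effort": joint torques, N m; "eef_pos": TCP position; "eef_rot": TCP orientation; "wrist_force": force on the tool from outside, world axes, zero at the start; "moment": the same for the moment, N m; "finger_gap": finger opening in mm; "finger_force": force on a finger pad.
Only numpy, scipy, OpenCV 4.12 (cv2) and the standard library are available. Lean on these libraries where they do the work, as an engineer would, in place of code of your own. Each camera call takes 0.05 s, during which the arm holds its last target. There are 200 camera calls.

## Working session

There is one attempt and no reset: what is moved stays moved. The work goes in short steps, Python scripts to look and compute and a tool call to move; the robot and the scene stay as the last step left them, time stands still between calls to the robot, and variables do not carry over. Pictures are saved under pics/ and viewed, at most 10 in all, crops included, and the job is handed in when it is done.

Besides the shell and the picture viewer there is one more tool, called after ">>>" as name(argument=value, ...) on one line, values as JSON. arm_command: Moves the arm, as the interface text tells. Its arguments: {"type":"object","properties":{"plan":{"type":"array"},"newtons":{"type":"number"}},"required":["plan"]}

```bash
mkdir -p pics; cat > h.py <<'E'
from cell import manip, eyes, ticket
import numpy as np, cv2
from scipy.spatial.transform import Rotation as R
def cam(n):
    c=eyes.camera(n); return c
def rot(c):
    o=np.array(c["orientation"],float)
    return o if o.shape==(3,3) else R.from_euler('xyz',o).as_matrix()
def cloud(c):
    K=np.array([[c["fx"],0,c["cx"]],[0,c["fy"],c["cy"]],[0,0,1.]])
    h,w=c["z_map"].shape
    uv=np.stack(np.meshgrid(np.arange(w),np.arange(h)),-1).reshape(-1,1,2).astype(float)
    n=cv2.undistortPoints(uv,K,np.array(c["dist"],float)).reshape(h,w,2)
    z=c["z_map"]
    P=np.dstack([n[...,0]*z,n[...,1]*z,z])@rot(c).T+np.array(c["eye"])
    P[z==0]=np.nan
    return P
E
python3 - <<'E'
from h import *
s=manip.read_state();print(s)
for n in("scene","side"):
    c=cam(n);print(n,c["eye"],c["orientation"],c["fx"]);cv2.imwrite(f"pics/{n}0.png",c["img"]);np.save(n+"0.npy",cloud(c))
E
```

```text
{'clock': 0.0, 'joints': array([-1.32759877e+00,  3.00485152e-01,  1.52158268e+00,  2.85367020e-05,
        1.32070447e+00, -6.66072813e-02]), 'qd': array([-0.00093479,  0.00010706, -0.00061828,  0.00041485,  0.00089449,
       -0.00017623]), 'effort': array([ 9.97265524e-04, -5.31803799e+01, -3.52736270e+01,  7.09080650e-02,
        2.43729103e-02, -1.09736650e-04]), 'eef_pos': array([ 167.61665495, -523.55846356,  204.87794758]), 'eef_rot': array([-3.14041746e+00, -1.06094586e-04,  3.09797697e-01]), 'wrist_force': array([-0.56957192, -0.89515719, -0.05670423]), 'moment': array([-0.01817879,  0.01223523,  0.02108964]), 'finger_force': 0.0, 'finger_gap': 93.86500135297383}
scene [ 521.55302337 -363.28051561 1043.53426256] [-2.74302343  0.00667761 -0.07691645] 406.63235878082827
side [365.86158856 486.38786776 949.29154234] [-2.57906162  0.01413849 -2.85498953] 422.6498045355527
```

```bash
cd pics; python3 -c "
import cv2,numpy as np
a=cv2.imread('scene0.png');b=cv2.imread('side0.png')
cv2.imwrite('both0.png',cv2.resize(np.vstack([a,b]),None,fx=.78,fy=.78))"
```

```text
(no output)
```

View pics/both0.png

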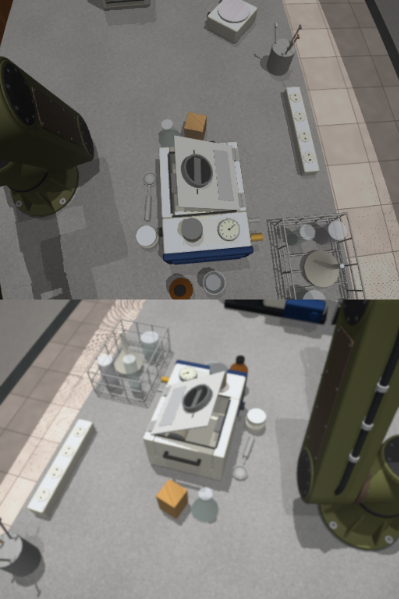

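The scene view (top) shows the pump around px (260,255) of the full-size image: its cover ajar with the black latch at (253,218), and the filter (245,294) and gauge (293,294) on the deck. The side view agrees. Next I'll measure from the depth clouds.

```bash
python3 - <<'E'
from h import *
a=cv2.imread('pics/scene0.png');b=cv2.imread('pics/side0.png')
A=cv2.resize(a[160:350,190:350],None,fx=2.6,fy=2.6,interpolation=cv2.INTER_CUBIC)
B=cv2.resize(b[60:260,170:340],None,fx=2.3,fy=2.3,interpolation=cv2.INTER_CUBIC)
h=max(A.shape[0],B.shape[0]);o=np.zeros((h,A.shape[1]+B.shape[1],3),np.uint8)
o[:A.shape[0],:A.shape[1]]=A;o[:B.shape[0],A.shape[1]:]=B
o=cv2.resize(o,None,fx=min(1,800/o.shape[1]),fy=min(1,800/o.shape[1]));cv2.imwrite('pics/crop0.png',o);print(o.shape)
for n,(r0,r1,c0,c1) in dict(scene=(160,350,190,350),side=(60,260,170,340)).items():
    P=np.load(n+'0.npy');Q=P[r0:r1,c0:c1].reshape(-1,3);Q=Q[~np.isnan(Q[:,0])]
    D=Q[(abs(Q[:,2]-160)<6)]
    print(n,len(Q),'z~160 pts',len(D),D[:,:2].min(0),D[:,:2].max(0),np.median(D[:,2]))
    hist,e=np.histogram(Q[:,2],bins=np.arange(-10,300,10));print(dict(zip(e[:-1].astype(int),hist)))
    # deck rectangle
    print(cv2.minAreaRect(D[:,:2].astype(np.float32)))
    # cover plane RANSAC with tilt
    C=Q[Q[:,2]>172];rng=np.random.default_rng(0);best=None
    for _ in range(800):
        p=C[rng.choice(len(C),3,False)];m=np.cross(p[1]-p[0],p[2]-p[0]);l=np.linalg.norm(m)
        if l<100: continue
        m/=l;m*=np.sign(m[2])
        if not .75<m[2]<.97: continue
        k=abs((C-p[0])@m)<2.0
        if best is None or k.sum()>best.sum(): best=k
    I=C[best];c=I.mean(0);m=np.linalg.svd(I-c)[2][2];m*=np.sign(m[2])
    print('plane',c,m,'angle',np.arccos(m[2]),'yaw of x',np.arctan2(m[1],m[0]),len(I))
    np.save(n+'_plane.npy',I)
E
```

```text
(490, 800, 3)
scene 30296 z~160 pts 7079 [ 425.52792666 -304.3115123 ] [670.80141285  30.25094902] 159.4423944512257
{np.int64(-10): np.int64(7970), np.int64(0): np.int64(3912), np.int64(10): np.int64(249), np.int64(20): np.int64(139), np.int64(30): np.int64(191), np.int64(40): np.int64(144), np.int64(50): np.int64(268), np.int64(60): np.int64(328), np.int64(70): np.int64(560), np.int64(80): np.int64(139), np.int64(90): np.int64(265), np.int64(100): np.int64(319), np.int64(110): np.int64(169), np.int64(120): np.int64(51), np.int64(130): np.int64(63), np.int64(140): np.int64(226), np.int64(150): np.int64(4556), np.int64(160): np.int64(3006), np.int64(170): np.int64(1116), np.int64(180): np.int64(601), np.int64(190): np.int64(601), np.int64(200): np.int64(652), np.int64(210): np.int64(507), np.int64(220): np.int64(922), np.int64(230): np.int64(790), np.int64(240): np.int64(722), np.int64(250): np.int64(591), np.int64(260): np.int64(1089), np.int64(270): np.int64(150), np.int64(280): np.int64(0)}
((547.54638671875, -137.07943725585938), (243.97891235351562, 332.81634521484375), 0.468489
[... 689 characters left out ...]
int64(416), np.int64(140): np.int64(402), np.int64(150): np.int64(1216), np.int64(160): np.int64(3412), np.int64(170): np.int64(692), np.int64(180): np.int64(397), np.int64(190): np.int64(415), np.int64(200): np.int64(453), np.int64(210): np.int64(282), np.int64(220): np.int64(491), np.int64(230): np.int64(433), np.int64(240): np.int64(548), np.int64(250): np.int64(399), np.int64(260): np.int64(813), np.int64(270): np.int64(231), np.int64(280): np.int64(1)}
((623.771484375, -135.0399169921875), (395.0049133300781, 335.6395568847656), 0.4280388355255127)
plane [562.50046607 -73.65177652 222.32849502] [0.52436485 0.00618096 0.85147126] angle 0.552011796209885 yaw of x 0.011786973893305118 3146
```

View pics/crop0.png

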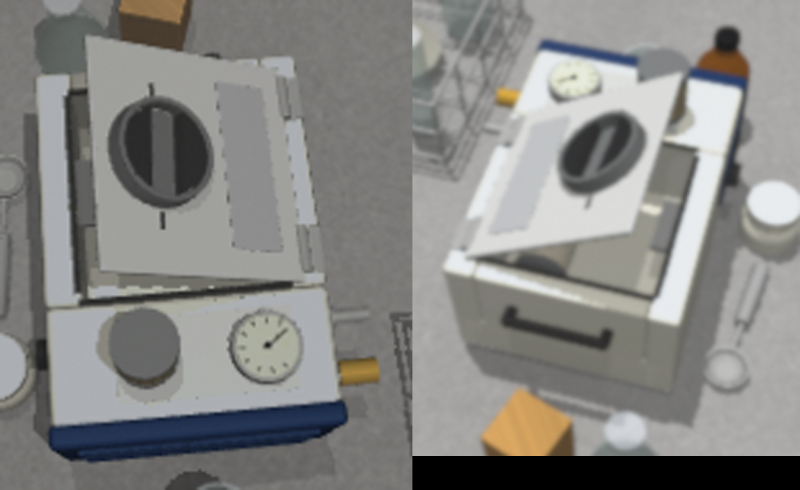

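>>> arm_command(plan=[[-1,0,0,-0.042,0],[-1,0,0,-0.042,0],[-1,0,0,-0.042,0],[-1,0.0388,-0.0318,0,0],[-1,0.0388,-0.0318,0,0],[-1,0.0388,-0.0318,0,0],[-1,0.0388,-0.0318,0,0],[-1,0.0388,-0.0318,0,0],[-1,0.0388,-0.0318,0,0],[-1,0.0388,-0.0318,0,0],[-1,0.0388,-0.0318,0,0],[-1,0.0388,-0.0318,0,0],[-1,0.0388,-0.0318,0,0],[-1,0.0388,-0.0318,0,0],[-1,0.0388,-0.0318,0,0],[-1,0,0,0,0]])

```text
clock: 2.1
eef_pos: [495.5, -16.2, 330.5]
eef_rot: [-3.141, 0.001, 0.313]
wrist_force: [-0.2, -0.7, -0.7]
finger_gap: 0.3
finger_force: 0.0
```

>>> arm_command(plan=[[-1,0,0,0,-0.18],[-1,0,0,0,-0.18],[-1,0,0,0,-0.18],[-1,0,0,0,-0.18],[-1,0,0,0,-0.18],[-1,0,0,0,-0.18],[-1,0,0,0,-0.18],[-1,0,0,0,-0.18],[-1,0,0,0,-0.18],[-1,0,0,0,-0.18],[-1,0,0,0,-0.18],[-1,0,0,0,-0.18],[-1,0,0,0,-0.18],[-1,0,0,0,-0.18],[-1,0,0,0,-0.18],[-1,0,0,0,-0.12],[-1,0,0,0,0]])

```text
clock: 4.22
eef_pos: [494.4, -19.1, 331.4]
eef_rot: [-3.141, -0.0, 3.128]
wrist_force: [-0.0, 0.7, 0.2]
finger_gap: 0.4
finger_force: 0.0
```

>>> arm_command(plan=[[-1,0,0,0.025,0],[-1,0,0,0.025,0],[-1,0,0,0.01,0],[-1,0,0,0.01,0],[-1,0,0,0.01,0],[-1,0,0,0.01,0],[-1,0,0,0,0]])

```text
clock: 5.1
eef_pos: [494.6, -18.4, 240.7]
eef_rot: [3.141, -0.001, 3.13]
wrist_force: [-0.2, 0.5, 0.8]
finger_gap: 0.7
finger_force: 0.0
```

```bash
python3 - <<'E'
from h import *
c=cam("scene");d=cam("side")
o=np.hstack([cv2.resize(c["img"][160:340,190:350],(400,450)),cv2.resize(d["img"][60:240,170:330],(400,450))])
cv2.imwrite("pics/press1.png",o)
E
```

```text
(no output)
```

View pics/press1.png

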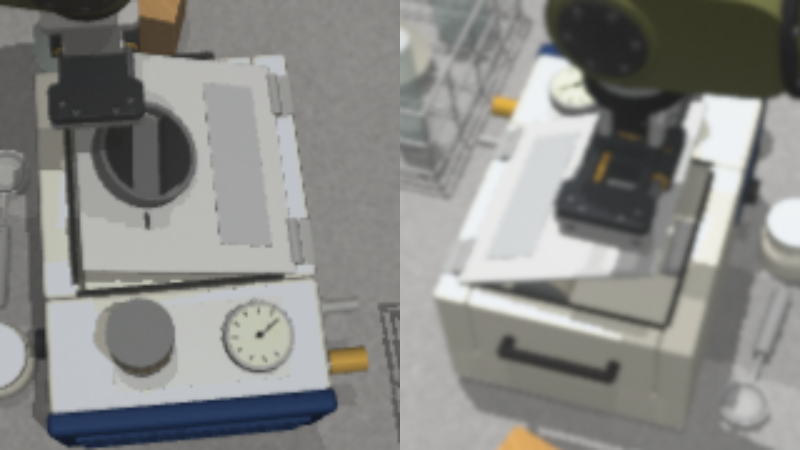

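The cover has moved down. The gripper, at (95,90) in the left crop, presses the plate left of the latch cup at (145,150). I'll keep pressing.

>>> arm_command(plan=[[-1,0,0,0.01,0],[-1,0,0,0.01,0],[-1,0,0,0.01,0],[-1,0,0,0.01,0],[-1,0,0,0.01,0],[-1,0,0,0.01,0],[-1,0,0,0.006,0],[-1,0,0,0.005,0],[-1,0,0,0.003,0],[-1,0,0,0,0]])

```text
clock: 6.45
eef_pos: [494.8, -18.4, 167.3]
eef_rot: [3.142, 0.0, 3.13]
wrist_force: [-0.5, -1.0, -0.4]
finger_gap: 0.8
finger_force: 0.0
```

>>> arm_command(plan=[[-1,0,0,0.002,0],[-1,0,0,0.002,0],[-1,0,0,0.001,0],[-1,0,0,0,0],[-1,0,0,0,0]])

```text
clock: 7.08
eef_pos: [495.3, -18.4, 165.8]
eef_rot: [-3.141, 0.003, 3.13]
wrist_force: [-16.5, 1.8, 36.5]
finger_gap: 0.6
finger_force: 18.4
```

The fingertip stopped at z 165.8 with 36 N, so the cover is flat. I'll lift clear and look at the latch.

>>> arm_command(plan=[[-1,0,0,-0.01,0],[-1,0,0,-0.04,0],[-1,0,0,-0.05,0],[-1,0,0,-0.05,0],[-0.15,-0.012,-0.037,0,0],[-0.15,0,-0.037,0,0],[-0.15,0,0,0,0]])

```text
clock: 7.95
eef_pos: [505.9, -94.2, 312.1]
eef_rot: [-3.142, -0.0, 3.127]
wrist_force: [0.5, 0.7, -0.6]
finger_gap: 27.2
finger_force: 0.0
```

```bash
python3 - <<'E'
from h import *
o=[]
for n in("scene","side","wrist"):
    c=cam(n);P=cloud(c);np.save(n+'1.npy',P);cv2.imwrite(f"pics/{n}1.png",c["img"]);print(n,c["eye"],c["orientation"])
    Q=P.reshape(-1,3)
    k=(abs(Q[:,0]-505)<110)&(abs(Q[:,1]+92)<110)&(Q[:,2]>130)&(Q[:,2]<200)
    Q=Q[k];print(len(Q),'cover face z near',np.median(Q[(Q[:,2]>162)&(Q[:,2]<174),2]) if len(Q) else None)
    L=Q[(Q[:,2]>178)]
    if len(L)>20: print('raised',len(L),cv2.minEnclosingCircle(L[:,:2].astype(np.float32)),np.percentile(L[:,2],[10,50,90]))
    if n!="wrist":
        # plane of bare face
        F=P.reshape(-1,3);F=F[(F[:,0]>470)&(F[:,0]<640)&(abs(F[:,1]+92)<90)&(abs(F[:,2]-166)<6)]
        if len(F)>50:
            s,*_=np.linalg.lstsq(np.c_[F[:,:2],np.ones(len(F))],F[:,2],rcond=None);print('slope',s)
print(manip.read_state()["eef_pos"])
w=cv2.imread("pics/wrist1.png");s=cv2.imread("pics/scene1.png")
cv2.imwrite("pics/look2.png",np.hstack([cv2.resize(w,(512,384)),cv2.resize(s[160:340,190:310],(256,384))]))
E
```

```text
scene [ 521.55302337 -363.28051561 1043.53426256] [-2.74302343  0.00667761 -0.07691645]
5710 cover face z near 165.5572366358192
raised 218 ((506.96832275390625, -86.94964599609375), 44.55599594116211) [180.19355292 182.64981331 184.76961535]
slope [-3.28858852e-05  4.17868034e-03  1.66155517e+02]
side [365.86158856 486.38786776 949.29154234] [-2.57906162  0.01413849 -2.85498953]
6169 cover face z near 167.50850171488622
raised 703 ((508.1190490722656, -84.14788818359375), 45.44203186035156) [181.34045701 184.16635836 186.08415134]
slope [1.67792886e-04 2.26804342e-04 1.67776236e+02]
wrist [433.13525515 -91.26125945 491.97057669] [2.89189337e+00 6.99008590e-04 1.55835539e+00]
29254 cover face z near 166.47672621187994
raised 3697 ((506.29339599609375, -85.00467681884766), 44.77016830444336) [182.09853981 183.41817564 184.53728269]
[505.92022174 -91.99715088 312.42228263]
```

View pics/look2.png

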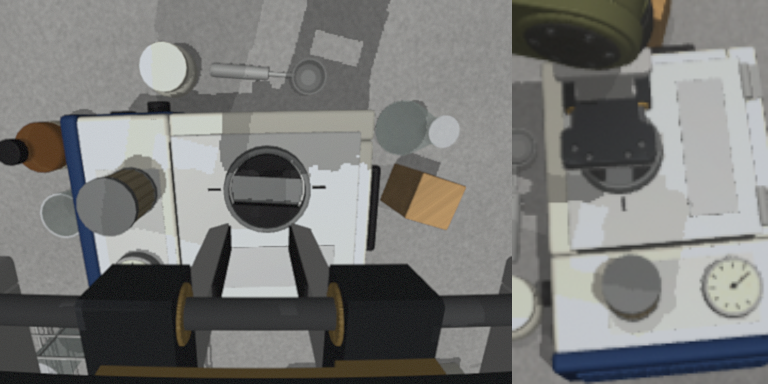

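The wrist view shows the shut cover, with the latch cup at about (267,188) and the slot near-horizontal and slightly tilted. The clouds put the cover face flat at z≈166. I'll work out the latch centre and slot angle.

```bash
python3 - <<'E'
from h import *
P=np.load('wrist1.npy');im=cv2.imread('pics/wrist1.png')
from scipy.optimize import least_squares
Z=P[...,2];sub=np.zeros(Z.shape,bool);sub[135:240,215:320]=1
rim=sub&(Z>180)&(Z<190);Q=P[rim]
# rim annulus: fit outer hull circle
h=cv2.convexHull(Q[:,:2].astype(np.float32)).reshape(-1,2)
r=least_squares(lambda p:np.hypot(h[:,0]-p[0],h[:,1]-p[1])-p[2],[506,-90,45],loss='soft_l1').x;print('rim circle',r,len(h))
print('rim bounds',np.percentile(Q,[1,99],axis=0))
fl=(sub&(Z>164)&(Z<174)&(np.hypot(P[...,0]-r[0],P[...,1]-r[1])<36)).astype(np.uint8)
n,l,st,ce=cv2.connectedComponentsWithStats(fl);i=1+np.argmax(st[1:,4]);F=P[l==i]
print('floor',len(F),np.median(F[:,2]),st[i],cv2.minAreaRect(F[:,:2].astype(np.float32)))
c=F[:,:2].mean(0);v=np.linalg.svd(F[:,:2]-c)[2][0];v*=np.sign(v[1]);print('ctr',c,'latch angle',np.arctan2(v[0],v[1])+.009)
g=cv2.cvtColor(im,cv2.COLOR_BGR2GRAY);top=sub&(Z>176)&(Z<=190)&(g<60)&(np.hypot(P[...,0]-r[0],P[...,1]-r[1])<39)
T=P[top];print('disc',np.median(T[:,2]),cv2.minEnclosingCircle(T[:,:2].astype(np.float32)))
t={ (213,189):0,(319,187):0 }
for u,w in t: print('tick',P[w,u])
# cover side edges in row 215: z jumps / colour
print([ (u,P[160,u].round(0).tolist(),int(g[160,u])) for u in list(range(166,184,2))+list(range(352,376,2))])
E
```

```text
rim circle [506.29634094 -84.99713671  44.35898031] 56
rim bounds [[ 463.50824167 -127.05327932  180.69074824]
 [ 548.0574845   -42.8993869   185.37515423]]
floor 1732 169.30382264209953 [ 233  176   68   29 1732] ((508.0924987792969, -84.99942016601562), (71.56095886230469, 27.81385040283203), 86.49498748779297)
ctr [508.26490095 -85.1964417 ] latch angle 0.073221488966243
disc 183.1705426470445 ((506.4154968261719, -84.99403381347656), 38.910823822021484)
tick [ 506.98921331 -142.11441151  166.93711916]
tick [506.20054658 -28.80315739 166.86040785]
[(166, [476.0, -193.0, 159.0], 206), (168, [476.0, -190.0, 159.0], 199), (170, [476.0, -188.0, 161.0], 107), (172, [475.0, -184.0, 165.0], 128), (174, [475.0, -182.0, 166.0], 206), (176, [475.0, -180.0, 167.0], 207), (178, [475.0, -178.0, 167.0], 206), (180, [476.0, -176.0, 164.0], 207), (182, [476.0, -173.0, 166.0], 207), (352, [478.0, 5.0, 165.0], 147), (354, [478.0, 7.0, 167.0], 147), (356, [478.0, 10.0, 166.0], 146), (358, [478.0, 12.0, 166.0], 142), (360, [479.0, 16.0, 159.0], 151), (362, [479.0, 18.0, 160.0], 159), (364, [478.0, 19.0, 162.0], 158), (366, [479.0, 23.0, 159.0], 157), (368, [479.0, 24.0, 161.0], 157), (370, [479.0, 27.0, 160.0], 152), (372, [501.0, 87.0, -1.0], 145), (374, [501.0, 90.0, -2.0], 139)]
```

>>> arm_command(plan=[[-0.2,-0.001,0.007,0,0.05],[-0.2,0,0,0.04,0],[-0.2,0,0,0.04,0],[-0.2,0,0,0.03,0],[-0.2,0,0,0,0],[-0.2,0,0,0,0]])

```text
clock: 8.85
eef_pos: [507.5, -85.2, 203.9]
eef_rot: [-3.141, 0.002, 3.081]
wrist_force: [-0.4, -0.1, 0.8]
finger_gap: 37.6
finger_force: 0.0
```

>>> arm_command(plan=[[-0.2,0,0,0.012,0],[-0.2,0,0,0.01,0],[-0.2,0,0,0.008,0],[-0.2,0,0,0.001,0],[-0.2,0,0,0,0]])

```text
clock: 9.48
eef_pos: [507.1, -85.6, 171.6]
eef_rot: [-3.142, 0.0, 3.08]
wrist_force: [0.0, -0.6, -0.0]
finger_gap: 37.6
finger_force: 0.0
```

>>> arm_command(plan=[[-0.2,0,0,0,0.12],[-0.2,0,0,0,0.12],[-0.2,0,0,0,0.12],[-0.2,0,0,0,0.12],[-0.2,0,0,0,0.12],[-0.2,0,0,0,0.12],[-0.2,0,0,0,0.12],[-0.2,0,0,0,0.12],[-0.2,0,0,0,0]])

```text
clock: 10.6
eef_pos: [507.1, -85.6, 171.8]
eef_rot: [3.141, 0.0, 2.121]
wrist_force: [0.1, 0.1, 0.2]
finger_gap: 37.3
finger_force: 0.1
```

```bash
python3 -c "
from h import *
s=manip.read_state();print(s['wrist_force'],s['moment'],s['joints'])"
```

```text
[0.08829913 0.07932334 0.23764203] [-0.0099128  -0.13674267 -0.00346085] [-2.38495401e-01  2.51236774e-01  1.66408638e+00 -4.06873316e-05
  1.22561573e+00 -7.88202227e-01]
```

>>> arm_command(plan=[[-0.2,0,0,0,0.12],[-0.2,0,0,0,0.12],[-0.2,0,0,0,0.12],[-0.2,0,0,0,0.12],[-0.2,0,0,0,0.1]])

```text
clock: 11.22
eef_pos: [507.0, -85.4, 171.7]
eef_rot: [3.141, -0.0, 1.54]
wrist_force: [-0.6, 2.1, 1.8]
finger_gap: 37.6
finger_force: 2.0
```

```bash
python3 -c "
from h import *
s=manip.read_state();print(s['wrist_force'],s['moment'],s['eef_rot'],s['eef_pos'])
w=cam('wrist')['img'];c=cam('scene')['img']
cv2.imwrite('pics/turn1.png',np.hstack([w,cv2.resize(c[160:340,190:310],(256,384))]))"
```

```text
[-0.60812976  2.08139241  1.76360245] [0.31885336 0.04071007 0.14557893] [ 3.14138395e+00 -3.76235240e-04  1.53977463e+00] [507.04144236 -85.35309297 171.68886948]
```

View pics/turn1.png

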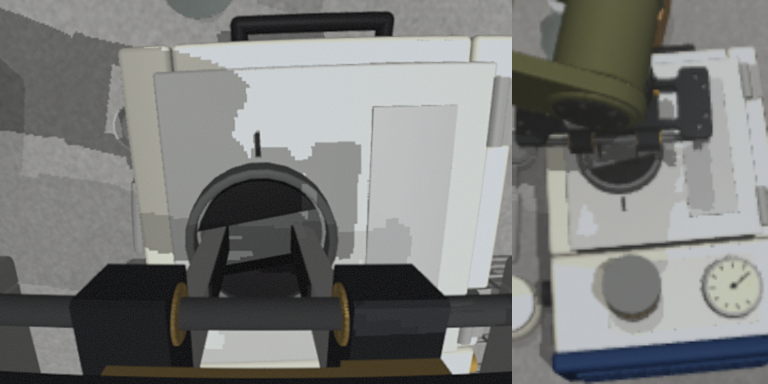

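The latch is following. The slot at (262,240) lags the fingers by about 0.2 rad, and the moment is about equal to the drag. I'll turn on to the stop.

>>> arm_command(plan=[[-0.2,0,0,0,0.08],[-0.2,0,0,0,0.08],[-0.2,0,0,0,0.06],[-0.2,0,0,0,0.04],[-0.2,0,0,0,0]])

```text
clock: 11.95
eef_pos: [507.2, -85.1, 171.7]
eef_rot: [3.141, -0.0, 1.287]
wrist_force: [0.0, 5.0, 3.2]
finger_gap: 37.7
finger_force: 37.3
```

```bash
python3 -c "
from h import *
s=manip.read_state();print(s['wrist_force'],s['moment'],s['eef_rot'],s['eef_pos'])"
```

```text
[0.0476886  4.95915077 3.2381631 ] [ 0.92098471 -0.11721989  2.66257611] [ 3.14118971e+00 -4.90551421e-05  1.28656324e+00] [507.15265994 -85.10847713 171.702322  ]
```

The moment is 2.7 N m at a tool yaw consistent with the latch being at its stop. I'll back off to mid-slot, lift out and check.

>>> arm_command(plan=[[-0.2,0,0,0,-0.12],[-0.2,0,0,0,-0.1],[-0.2,0,0,0,0],[-0.2,0,0,-0.02,0],[-0.2,0,0,-0.04,0],[-0.2,0,0,-0.05,0],[-0.2,0,0,-0.05,0],[-0.2,0,0,0,0]])

```text
clock: 12.95
eef_pos: [507.8, -85.9, 335.0]
eef_rot: [3.135, 0.001, 1.498]
wrist_force: [0.7, 0.6, -1.1]
finger_gap: 37.4
finger_force: 0.0
```

```bash
python3 - <<'E'
from h import *
s=manip.read_state();print(s['wrist_force'],s['eef_pos'])
c=cam('wrist');P=cloud(c);cv2.imwrite('pics/end.png',c['img']);Z=P[...,2]
fl=((Z>164)&(Z<174)&(np.hypot(P[...,0]-507,P[...,1]+85)<36)).astype(np.uint8)
n,l,st,ce=cv2.connectedComponentsWithStats(fl);i=1+np.argmax(st[1:,4]);F=P[l==i]
q=F[:,:2].mean(0);v=np.linalg.svd(F[:,:2]-q)[2][0];v*=np.sign(v[0])
print(len(F),np.median(F[:,2]),q,'latch',np.arctan2(v[0],v[1])+.009)
print(cv2.minAreaRect(F[:,:2].astype(np.float32)))
E
```

```text
[ 0.65816562  0.61161765 -1.14059134] [507.76220998 -85.93823901 335.00663161]
1544 169.46432533113858 [507.0248996  -86.48991541] latch 1.5713320549631629
((506.8179931640625, -86.24695587158203), (71.2168960571289, 28.2847843170166), 0.4752102494239807)
```

View pics/end.png

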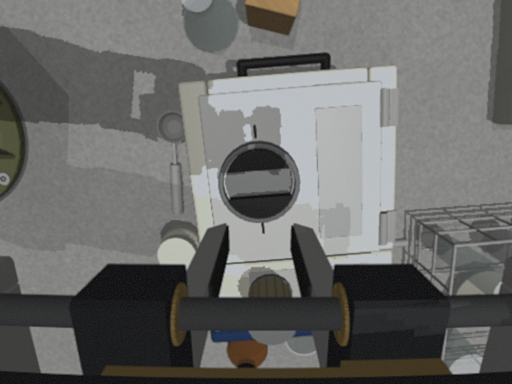

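The slot at (259,182) now points at the free edge, with the latch at about 1.571 rad. The cover is flat (slot floor z 169.5), the filter is standing and the arm is clear.

```bash
python3 -c "
from cell import ticket
print(ticket.sign_off())"
```

```text
the job is handed in; nothing more can be done
None
```

The job is handed in: the cover is pressed flat, the latch measures about 1.571 rad (at its stop), nothing else on the bench was touched as far as I could see, and it took about 13 s of robot time; no verdict came back.

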